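Third hand: hold the gusset bracket against the sprung fence

ROBOT

A 6-joint arm with a two-finger parallel gripper is mounted at the origin on the work surface. World frame = base frame: x ahead of the robot, y to its left, z up, the work surface at z = 0. Lengths are in mm, angles in rad, forces in N, time in s.
With the tool pointing down it reaches from about 275 to 1000 mm from the base axis. Payload 8.4 kg.
Tool frame: the origin (TCP) lies midway between the tips of the shut fingers; the grasp point (between the pads) lies 19 mm behind it; z points along the fingers, y is the line along which they close (so a half turn about z gives the same grasp; the last joint's range is limited). The gripper opens to 85 mm and grips with 20 to 120 N. Pads are 22 mm wide; open, the fingers measure 114 mm over their backs; the gripper's body (76 mm by 85 mm) begins 54 mm behind the grasp point. The pads swing forward as they close: fully open they stand 13 mm farther back than shut.
Start: joints at [1.246, 0.353, 1.633, -0, 1.155, -0.002], TCP at [198.263, 592.722, 231.281] pointing down, gripper open.
Joint ranges: [-2.63, 2.63], [-0.92, 2.1], [0.06, 2.66], [-1.3, 4.44], [0, 2.69], [-3.02, 3.02]. Speed limits (rad/s): [2.22, 2.22, 2.79, 3.14, 3.14, 3.14].

INTERFACE

Orientations are given as [roll, pitch, yaw] about the fixed x, y, z axes, in that order (R = Rz(yaw) Ry(pitch) Rx(roll)).
In Python, from rig import r, cams gives the robot as it stands. The module is installed in compiled form; this text tells all that it offers.
- The arm moves only by the tool send_rows, never from a script. Its argument "targets" is one flat list of numbers, 7 for each row, row after row: the shift along the tool's x, y, z in m, then the turn, a rotation vector about the tool's x, y, z in rad, then the opening, from -1 (shut) to 1 (fully open). In form: [tx, ty, tz, wx, wy, wz, fingers, tx, ty, tz, wx, wy, wz, fingers, ...]. A call has 1 to 12 rows; each row is the pose to reach, as a shift and turn from the pose commanded when the call began, along the tool's axes at that moment; what a row does not reach only later rows make up. A row lasts 1/12 s, in which the tool goes at most 41.7 mm and 7.16 degrees, less where a joint would pass 70% of its speed; a pose out of reach is approached as far as the arm can. A call with a gripper value outside its range is refused whole. The fingers move at their own pace and stop on an object; "grip_force" is the grip in N (left out, the last holds). Time passes only in rows, so rows that repeat a pose let the fingers close. It gives the time, the measured TCP pose, the force, the opening and the grip force at its end, in the units of the state.
- r.sense(): the state, without advancing time (a new reading comes with each control period).
- cams.grab_frame(name): name is "scene" or "top"; returns a dict with "color" (400x640x3 uint8, blue, green, red), "fx", "fy", "cx", "cy" (pixels), "k1" (the pictures are not rectified: a ray, as slopes to the right and down, at radius r is drawn at 1 + k1 r^2 times it, then the intrinsics apply), "xyz" and "attitude" of the camera in the world. Camera axes: x right, y down, z forward; pixel columns grow to the right and rows downward; lengths in mm; the calibration is good to about 2 mm. A picture is of the moment at which its call begins. There is no depth.
- r.sign_off(): hands the job in; it is judged then, once.
The state is a dict: "clock": time; "qpos": joint angles; "qvel": joint speeds; "joint_efforts": joint torques, N m; "eef_pos": TCP position; "tcp_rot": TCP orientation; "contact_force": force on the tool from outside, world axes, zero at the start; "wrist_torque": the same for the moment, N m; "opening": opening from 0.0 (shut) to 1.0 (fully open); "grasp_force": force on a finger pad.
Only numpy, scipy, OpenCV 4.12 (cv2) and the standard library are available. Lean on these libraries where they do the work, as an engineer would, in place of code of your own. Each camera call takes 0.05 s, during which the arm holds its last target. There are 200 camera calls.

TASK

Pick up the large gusseted bracket and set it down flat in the channel of the assembly fixture, its upright face plate towards the sprung fence but still clear of it, then slide it squarely against the fence and press until the fence has gone back about half of its travel, never ramming it to its stop. Push only on the bracket, keep the push steady for at least three seconds so that a colleague can drive the screws, and finish while still holding it pressed there, without letting go. Leave the other parts and tools where they are.

Things in the scene. Friction and masses are not known exactly. Their poses are not given: they have to be found in the camera images.
- bracket: The large gusseted aluminium bracket: foot plate 64 (x) x 50 (y) x 8 mm; face plate 8 x 50 x 48 mm tall upright at its +x end; central rib 12 mm thick (y) from the foot's back edge to the face plate, top at 44 mm: grip it from above, closing along y. 0.13 to 0.25 kg. Origin: centre of the underside; x towards the face plate, z up. Starts standing on its foot on the robot's right.
- bracket_face (a point): Centre of the bracket's outer (flat, pressed) face: 32 mm ahead (+x) of the bracket's origin, 24 mm above its underside.
- fixture: Assembly fixture, fixed: dark steel plate 240 (x) x 150 (y) x 12 mm; place and heading vary. Origin: centre of underside; x along the channel to the fence, z up. Two guide rails, 10 wide, 10 mm high above the plate, x -115 to 50 mm, centred at y +-34 mm: channel 58 mm wide, floor 12 mm up. Fixed block behind the fence from x = 99 mm, 62 mm tall overall.
- channel (a point): A point on the channel floor, on its centre line, 20 mm behind the fixture's origin (fixture x = -20 mm, z = 12 mm): setting the bracket's origin here leaves 48 mm between its face and the fence.
- fence (a joint): Travel of the sprung fence along fixture +x, in m: 0 = out (at rest), 0.016 = rammed to its stop. Springs: it starts to move at 3 N and takes 1 N more for each mm (7 N at 4 mm, 11 N at 8 mm, 15 N at 12 mm).
- fence_face (a point): Centre of the face of the fence, the upright steel plate 120 wide x 46 tall x 12 mm thick, top 59.5 mm above the bench; moves with the fence. At rest it lies at fixture x = 60 mm, z = 36.5 mm. Two guide rods, 9 mm, stick out behind the back block as it moves.
- small_bracket: Bystander: a smaller gusseted bracket, 40 x 34 x 30 mm, same look as the large one. Origin: centre of its underside.
- plain_angle: Bystander: a plain aluminium angle without a rib, 60 x 50 x 48 mm, 6 mm thick. Origin: centre of its underside.
- offcut: Bystander: a solid-looking aluminium profile offcut with dark slots, 70 x 40 x 40 mm. Origin: centre of its underside.
- screwdriver: Bystander: a screwdriver lying on the bench beyond the fixture, about 0.2 m long.
- wrench: Bystander: a flat wrench lying on the bench on the left, about 0.18 m long.
- screw_jar: Bystander: a closed jar, 60 mm across, 85 mm tall, towards the far side. Origin: centre of its underside.
- tape: Bystander: a black roll of tape lying flat, 90 mm across, 24 mm high, on the far right. Origin: centre of its underside.

How it is judged:
By the outcome, as a careful person would: the job done as asked, in the order asked, and still so for the second after the job is handed in, while the arm keeps its last pose, push and grip.
It also fails if it takes over 51 s, if anything falls off the work surface, if the arm or the gripper's body presses on something with over 40 N, if the wrist force passes 120 N, or if a joint passes its speed limit or range.

## Working session

There is one attempt and no reset: what is moved stays moved. The work goes in short steps, Python scripts to look and compute and a tool call to move; the robot and the scene stay as the last step left them, time stands still between calls to the robot, and variables do not carry over. Pictures are saved under pics/ and viewed, at most 10 in all, crops included, and the job is handed in when it is done.

Besides the shell and the picture viewer there is one more tool, called after "Request:" as name(argument=value, ...), one argument or row to a line, values as JSON. send_rows: Moves the arm, as the interface text tells. Its arguments: {"type":"object","properties":{"targets":{"type":"array"},"grip_force":{"type":"number"}},"required":["targets"]}

```bash
mkdir -p pics; python3 - <<'E'
from rig import r,cams
import cv2
print(r.sense())
for n in("scene","top"):
    f=cams.grab_frame(n); cv2.imwrite(f"pics/{n}0.png",f["color"]); print({k:v for k,v in f.items() if k!="color"})
E
```

```text
{'clock': 0.0, 'qpos': array([ 1.24561887e+00,  3.53654616e-01,  1.63410742e+00,  1.08439335e-05,
        1.15518903e+00, -2.40974969e-03]), 'qvel': array([-0.00025245,  0.00165895,  0.00202807, -0.00039888,  0.0003553 ,
       -0.00112786]), 'joint_efforts': array([ 1.69922710e-03, -6.05253196e+01, -3.42066479e+01,  1.93649616e-04,
        9.41448554e-03,  1.56012317e-05]), 'eef_pos': array([198.101934  , 592.29190827, 230.56906402]), 'tcp_rot': array([-3.14023426e+00, -1.31882607e-05,  2.81882055e+00]), 'contact_force': array([ 0.23966659,  0.32625384, -0.3589881 ]), 'wrist_torque': array([0.06124376, 0.01349534, 0.03228543]), 'grasp_force': 0.0, 'opening': 1.0019362181416367}
{'fx': 433.4882892272804, 'fy': 433.4882892272804, 'cx': 318.4766620480098, 'cy': 198.89673552167025, 'k1': 0.021737383269564602, 'xyz': array([1433.6756454 , -663.70326643,  885.88723795]), 'attitude': array([-2.24165415, -0.00292905,  0.92426986])}
{'fx': 431.5622056210879, 'fy': 431.5622056210879, 'cx': 317.39118681411225, 'cy': 202.89966162649324, 'k1': -0.033577741297218106, 'xyz': array([ 364.52043888,  -37.25189655, 1567.07367788]), 'attitude': array([-2.97966132,  0.00743647, -1.5888493 ])}
```

View pics/scene0.png

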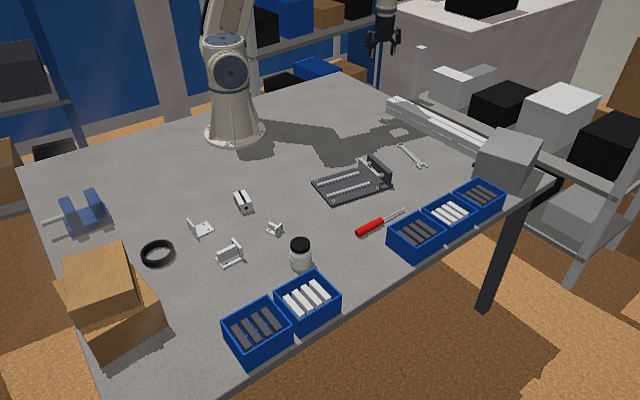

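View pics/top0.png

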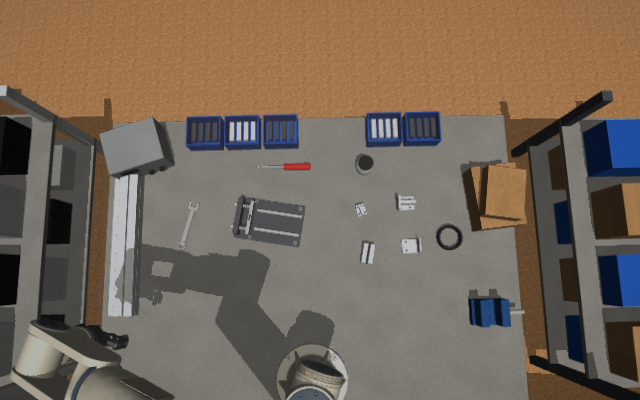

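The scene picture has the fixture near (352,180) with its fence on the right, and the large bracket near (230,253). The plain angle is near (200,229), the offcut near (243,201) and the small bracket near (275,228). In the top picture the fixture is near (270,220) with its fence at the left (world +y), and the bracket is near (405,202).

```bash
python3 - <<'E'
import cv2,numpy as np
t=cv2.imread("pics/top0.png");s=cv2.imread("pics/scene0.png")
R=lambda im,x,y,w,h,k:cv2.resize(im[y:y+h,x:x+w],None,fx=k,fy=k,interpolation=cv2.INTER_CUBIC)
a=R(t,225,185,100,70,4);b=R(t,380,185,50,35,8);c=R(s,300,145,100,70,4);d=R(s,205,232,50,35,8)
cv2.imwrite("pics/crops.png",np.vstack([np.hstack([a,b]),np.hstack([c,d])]))
E
```

```text
(no output)
```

View pics/crops.png

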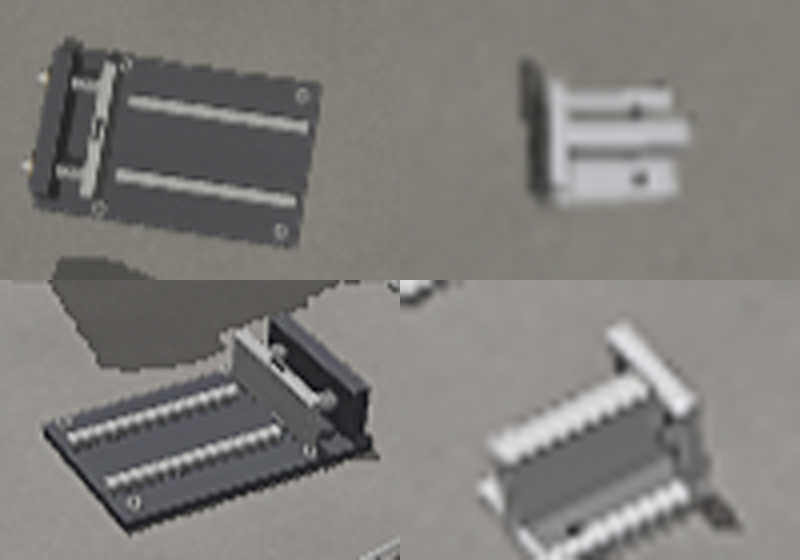

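The crops show two bright fixture rails, the grey fence plate with the dark block behind it, and the ribbed bracket with its face plate at the left in the top view. The rib runs from about (400.5,201.5) to (416,201.5) in the top view. Next I'll measure the rails, rib and face plate by ray casting.

```bash
cat >geo.py <<'E'
import numpy as np,cv2
from scipy.spatial.transform import Rotation as Ro
def cast(f,uv,z):
    K=np.array([[f["fx"],0,f["cx"]],[0,f["fy"],f["cy"]],[0,0,1]])
    # undistort by fixed-point (cv2, same radial model)
    p=cv2.undistortPoints(np.array(uv,float).reshape(-1,1,2),K,np.array([f["k1"],0,0,0])).reshape(-1,2)
    d=Ro.from_euler("xyz",f["attitude"]).apply(np.c_[p,np.ones(len(p))])
    return (f["xyz"]+d*((z-f["xyz"][2])/d[:,2])[:,None])[:,:2]
def blobs(im,box,thr,k=8,amin=2):
    x,y,w,h=box
    g=cv2.cvtColor(im[y:y+h,x:x+w],cv2.COLOR_BGR2GRAY)
    g=cv2.resize(g,None,fx=k,fy=k,interpolation=cv2.INTER_CUBIC)
    cs,_=cv2.findContours((g>thr).astype(np.uint8),cv2.RETR_EXTERNAL,cv2.CHAIN_APPROX_NONE)
    out=[]
    for c in cs:
        if cv2.contourArea(c)>amin*k*k:
            q=cv2.boxPoints(cv2.minAreaRect(c)); out.append((q+.5)/k-.5+[x,y])
    return out
E
python3 - <<'E'
from rig import cams
from geo import *
np.set_printoptions(precision=1,suppress=True)
f=cams.grab_frame("top");im=f["color"]
g=cv2.cvtColor(im,cv2.COLOR_BGR2GRAY)
for q in blobs(im,(252,195,60,50),120,amin=10):
    w=cast(f,q,22);i=np.argsort(w[:,1]);a,b=w[i[:2]].mean(0),w[i[2:]].mean(0)
    print("rail",a,b,np.linalg.norm(b-a),np.degrees(np.arctan2(*(b-a)[::-1])))
for q in blobs(im,(244,197,12,42),120,amin=5): print("fence",cast(f,q,59.5),q)
for q in blobs(im,(392,188,35,28),150,amin=5): print("brk",q,cast(f,q,48))
print(g[190:215,394:420])
E
```

```text
rail [476.5 129.1] [477.9 208. ] 78.93309682497963 88.98048945870639
rail [501.9  39.6] [529.6 201.4] 164.2116777892111 80.28102356998046
rail [568.7  27.9] [597.  190.2] 164.74601920712828 80.10144427635477
rail [614.1 202. ] [614.2 208.9] 6.828017052467412 88.90083308804354
rail [557.7  -7.8] [561.8 208.6] 216.3685725190462 88.92438886227428
fence [[530.6 195.4]
 [530.5 188.8]
 [519.4 188.7]
 [519.6 195.3]] [[253.6 226.7]
 [255.4 226.7]
 [255.4 229.8]
 [253.6 229.8]]
fence [[508.9 234.2]
 [571.3 222.8]
 [567.5 204.6]
 [505.1 216.1]] [[242.5 233. ]
 [245.9 215.3]
 [251.  216.3]
 [247.6 234. ]]
fence [[565.4 238.6]
 [630.6 228. ]
 [624.2 195.2]
 [559.1 206.1]] [[241.4 217.1]
 [244.6 198.8]
 [253.7 200.4]
 [250.6 218.7]]
brk [[398.2 194.6]
 [415.6 194.1]
 [416.  209.6]
 [398.7 210.1]] [[ 637.4 -320.2]
 [ 637.9 -382.5]
 [ 581.8 -380.9]
 [ 581.3 -318.9]]
[[126 126 126 125 126 126 125 124 127 126 126 126 125 125 125 126 125 124
  126 127 127 125 126 126 126 125]
 [128 127 128 127 126 125 125 125 124 125 126 126 124 126 125 126 125 126
  126 126 126 125 125 124 126 127]
 [124 103 109 129 
[... 1789 characters left out ...]
62 165 189
  191 185 164 129 130 128 127 127]
 [126 122 104  83  96 140 169 171 179 178 178 179 178 176 169 168 168 165
  164 152 142 129 128 127 128 129]
 [125 125 122 104 108 130 155 148 148 147 147 147 145 145 138 137 136 136
  133 126 128 129 127 128 130 131]
 [124 125 125 119 120 121 126 129 128 129 130 127 127 129 129 129 130 127
  126 127 129 127 126 129 131 130]
 [123 124 124 126 126 125 125 128 128 130 129 129 128 129 128 130 130 127
  128 129 128 128 128 130 129 129]
 [123 124 126 130 129 129 125 127 129 129 128 129 127 128 129 129 130 128
  128 128 127 131 131 129 129 130]
 [124 126 127 131 129 128 126 128 130 129 129 128 129 127 128 130 130 126
  128 130 128 129 129 127 126 130]]
```

```bash
cat >>geo.py <<'E'
def row(p,yaw,s=None):
    "tool-frame shift (m) and wz from measured pose to world p (mm), tool-down yaw (deg)"
    from rig import r
    s=s or r.sense()
    R=Ro.from_euler("xyz",s["tcp_rot"]); T=Ro.from_euler("xyz",[np.pi,0,np.radians(yaw)])
    return np.round(np.r_[R.inv().apply(np.array(p)-s["eef_pos"])/1000,(R.inv()*T).as_rotvec()],4)
E
python3 - <<'E'
from rig import cams
from geo import *
np.set_printoptions(precision=1,suppress=True)
f=cams.grab_frame("top")
b=cast(f,[[415.6,201.3]],44)[0];c=cast(f,[[398.15,201.6]],48)[0]
print(b,c,np.linalg.norm(c-b),(b+c)/2)
s=cams.grab_frame("scene")
g=cv2.cvtColor(s["color"],cv2.COLOR_BGR2GRAY)
# rib top in scene crop: back end (500,448), front end (638,383); face top corners (620,328),(690,405)
uv=lambda x,y:[205+(x-400)/8-.5,232+(y-280)/8-.5]
print(cast(s,[uv(505,450),uv(636,385)],44), cast(s,[uv(620,328),uv(690,402)],48))
m=(b+c)/2+[0,2]
print(row([*m,150],90.3).tolist())
E
```

```text
[ 612.5 -381.9] [ 612.  -318.6] 63.303945632226245 [ 612.3 -350.2]
[[ 611.9 -380.9]
 [ 610.7 -330.8]] [[ 586.1 -323.3]
 [ 632.9 -321.7]]
[-0.6911, -0.7608, 0.0814, -0.0006, 0.0004, 1.2428]
```

Request:
send_rows(
  targets=[-0.691,-0.761,0,0,0,1.243,1,-0.691,-0.761,0,0,0,1.243,1,-0.691,-0.761,0,0,0,1.243,1,-0.691,-0.761,0,0,0,1.243,1,-0.691,-0.761,0,0,0,1.243,1,-0.691,-0.761,0,0,0,1.243,1,-0.691,-0.761,0,0,0,1.243,1,-0.691,-0.761,0,0,0,1.243,1,-0.691,-0.761,0,0,0,1.243,1,-0.691,-0.761,0,0,0,1.243,1,-0.691,-0.761,0,0,0,1.243,1,-0.691,-0.761,0,0,0,1.243,1],
  grip_force=60,
)

```text
clock: 1.25
eef_pos: [399.9, 133.1, 231.5]
tcp_rot: [3.141, -0.0, 1.575]
contact_force: [0.4, 1.0, 0.3]
opening: 1.002
grasp_force: 0.0
```

```bash
python3 -c "
from geo import *
print(row([612,-348,150],90.3).tolist())"
```

```text
[-0.4821, 0.2099, 0.0816, 0.0007, -0.0003, -0.0008]
```

Request:
send_rows(
  targets=[-0.46,0.2,0.06,0,0,0,1,-0.46,0.2,0.06,0,0,0,1,-0.46,0.2,0.06,0,0,0,1,-0.46,0.2,0.06,0,0,0,1,-0.46,0.2,0.06,0,0,0,1,-0.46,0.2,0.06,0,0,0,1,-0.46,0.2,0.06,0,0,0,1,-0.46,0.2,0.06,0,0,0,1,-0.46,0.2,0.06,0,0,0,1,-0.46,0.2,0.06,0,0,0,1,-0.46,0.2,0.06,0,0,0,1,-0.46,0.2,0.06,0,0,0,1],
)

```text
clock: 2.25
eef_pos: [600.2, -321.3, 171.4]
tcp_rot: [-3.141, -0.0, 1.575]
contact_force: [0.8, 0.8, -0.0]
opening: 0.998
grasp_force: 0.0
```

Request:
send_rows(
  targets=[0,0,0,0,0,0,1,0,0,0,0,0,0,1,0,0,0,0,0,0,1],
)

```text
clock: 2.5
eef_pos: [599.3, -319.0, 171.3]
tcp_rot: [-3.14, -0.001, 1.575]
contact_force: [-0.4, -0.2, -0.3]
opening: 0.999
grasp_force: 0.0
```

```bash
python3 -c "
from geo import *
print(row([612,-348,100],90.3).tolist())"
```

```text
[-0.0291, 0.0127, 0.0712, -0.0012, -0.0009, -0.0009]
```

Request:
send_rows(
  targets=[-0.029,0.013,0.04,0,0,0,1,-0.029,0.013,0.08,0,0,0,1,-0.029,0.013,0.1,0,0,0,1,-0.029,0.013,0.12,0,0,0,1,-0.029,0.013,0.14,0,0,0,1,-0.029,0.013,0.15,0,0,0,1,-0.029,0.013,0.157,0,0,0,1,-0.029,0.013,0.157,0,0,0,1,-0.029,0.013,0.157,0,0,0,1,-0.029,0.013,0.157,0,0,0,1],
)

```text
clock: 3.33
eef_pos: [613.9, -348.4, 16.5]
tcp_rot: [3.14, 0.001, 1.576]
contact_force: [0.5, 0.2, 0.0]
opening: 1.002
grasp_force: 0.0
```

Request:
send_rows(
  targets=[0,0,0,0,0,0,0.3,0,0,0,0,0,0,0,0,0,0,0,0,0,-0.3,0,0,0,0,0,0,-0.5,0,0,0,0,0,0,-0.7,0,0,0,0,0,0,-1,0,0,0,0,0,0,-1,0,0,0,0,0,0,-1,0,0,0,0,0,0,-1,0,0,0,0,0,0,-1,0,0,0,0,0,0,-1,0,0,0,0,0,0,-1],
  grip_force=60,
)

```text
clock: 4.33
eef_pos: [613.2, -348.3, 15.1]
tcp_rot: [3.141, 0.0, 1.576]
contact_force: [0.7, -0.6, 3.1]
opening: 0.129
grasp_force: 59.1
```

```bash
python3 - <<'E'
from rig import r,cams
import cv2,numpy as np
print(r.sense())
s=cams.grab_frame("scene")["color"];t=cams.grab_frame("top")["color"]
R=lambda im,x,y,w,h,k:cv2.resize(im[y:y+h,x:x+w],None,fx=k,fy=k,interpolation=cv2.INTER_CUBIC)
cv2.imwrite("pics/grip.png",np.hstack([R(s,190,200,80,80,5),R(t,370,165,80,80,5)]))
E
```

```text
{'clock': 4.3333, 'qpos': array([-5.18716896e-01,  7.08187625e-01,  1.57593712e+00, -1.33166153e-05,
        8.56993982e-01, -5.23686957e-01]), 'qvel': array([ 0.00052787, -0.00063942, -0.00240295,  0.00089019,  0.0004375 ,
        0.0002968 ]), 'joint_efforts': array([ 8.17839126e-02, -7.37551117e+01, -2.55367094e+01,  2.86642875e-02,
        3.58263566e-02,  4.19625358e-03]), 'eef_pos': array([ 613.17000578, -348.31059325,   15.11151139]), 'tcp_rot': array([3.14118728e+00, 2.45719275e-04, 1.57577505e+00]), 'contact_force': array([ 0.67260382, -0.6158227 ,  3.13719217]), 'wrist_torque': array([-0.01220373, -0.01838462,  0.05325346]), 'grasp_force': 59.14865255355835, 'opening': 0.12884642217180087}
```

View pics/grip.png

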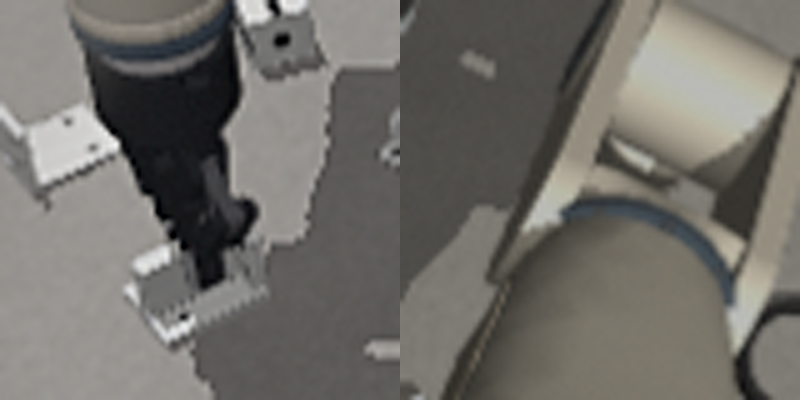

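The rib is gripped at opening 0.13 (about 11 mm) with 59 N, and the bracket still stands flat. Next I lift it.

Request:
send_rows(
  targets=[0,0,-0.01,0,0,0,-1,0,0,-0.03,0,0,0,-1,0,0,-0.06,0,0,0,-1,0,0,-0.09,0,0,0,-1,0,0,-0.12,0,0,0,-1,0,0,-0.135,0,0,0,-1,0,0,-0.135,0,0,0,-1,0,0,-0.135,0,0,0,-1,0,0,-0.135,0,0,0,-1],
)

```text
clock: 5.18
eef_pos: [611.9, -347.6, 148.3]
tcp_rot: [-3.139, -0.001, 1.576]
contact_force: [-0.1, 0.4, -2.1]
opening: 0.129
grasp_force: 58.5
```

```bash
python3 -c "
from geo import *
from rig import r
print(r.sense()['opening'],r.sense()['contact_force'],row([551.7,129.1,110],80.2).tolist())"
```

```text
0.1287967473612169 [-0.1248823   0.40526364 -2.12944821] [0.4769, -0.0577, 0.039, -0.0024, -0.0011, 0.176]
```

Weight is about 2 N, so the bracket is held. I carry it at this height in smaller steps.

Request:
send_rows(
  targets=[0.03,-0.004,0,0,0,0.02,-1,0.06,-0.007,0,0,0,0.04,-1,0.09,-0.011,0,0,0,0.06,-1,0.12,-0.015,0,0,0,0.08,-1,0.15,-0.018,0,0,0,0.1,-1,0.18,-0.022,0,0,0,0.12,-1,0.21,-0.025,0,0,0,0.14,-1,0.24,-0.029,0,0,0,0.16,-1,0.27,-0.033,0,0,0,0.176,-1,0.3,-0.036,0,0,0,0.176,-1,0.33,-0.04,0,0,0,0.176,-1,0.36,-0.044,0,0,0,0.176,-1],
)

```text
clock: 6.18
eef_pos: [565.4, 12.9, 147.9]
tcp_rot: [-3.138, 0.001, 1.4]
contact_force: [0.7, 0.1, -2.0]
opening: 0.132
grasp_force: 58.7
```

```bash
python3 -c "
from geo import *
print(row([551.7,129.1,110],80.2).tolist())"
```

```text
[0.1122, -0.0331, 0.0379, -0.0035, 0.0007, -0.0001]
```

Request:
send_rows(
  targets=[0.03,-0.01,0,0,0,0,-1,0.06,-0.02,0,0,0,0,-1,0.09,-0.03,0.01,0,0,0,-1,0.105,-0.033,0.02,0,0,0,-1,0.112,-0.033,0.038,0,0,0,-1,0.112,-0.033,0.05,0,0,0,-1,0.112,-0.033,0.06,0,0,0,-1,0.112,-0.033,0.06,0,0,0,-1,0.112,-0.033,0.06,0,0,0,-1,0.112,-0.033,0.06,0,0,0,-1],
)

```text
clock: 7.02
eef_pos: [554.0, 126.8, 90.1]
tcp_rot: [3.142, 0.0, 1.399]
contact_force: [0.6, 0.9, -1.1]
opening: 0.129
grasp_force: 58.6
```

```bash
python3 - <<'E'
from rig import r,cams
from geo import *
print(r.sense()["eef_pos"],r.sense()["tcp_rot"],row([551.7,129.1,47],80.2).tolist())
s=cams.grab_frame("scene")["color"];t=cams.grab_frame("top")["color"]
R=lambda im,x,y,w,h,k:cv2.resize(im[y:y+h,x:x+w],None,fx=k,fy=k,interpolation=cv2.INTER_CUBIC)
cv2.imwrite("pics/over.png",np.hstack([R(s,305,135,100,100,4),R(t,225,170,100,100,4)]))
E
```

```text
[553.97835599 126.82151683  90.0918074 ] [3.14157322e+00 7.67659191e-05 1.39870547e+00] [0.0019, -0.0026, 0.0431, 0.0, 0.0001, -0.001]
```

View pics/over.png

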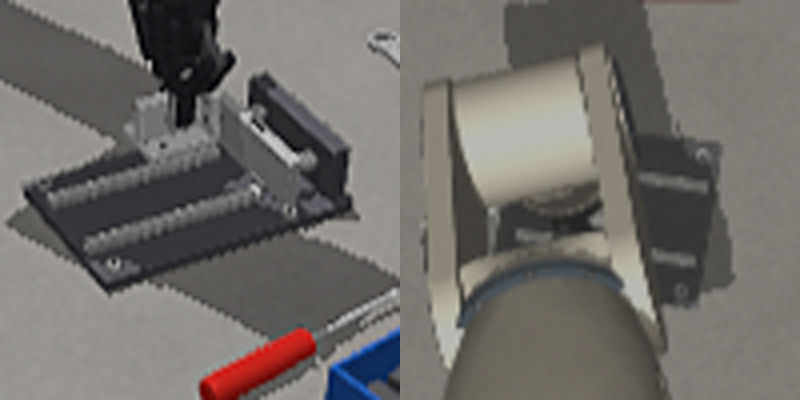

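The scene view has the bracket (crop about (180,130)) hanging over the channel behind the fence, facing it. The top view is hidden by the arm. I correct 2 mm sideways and lower to just above the rails.

Request:
send_rows(
  targets=[0.002,-0.0025,0.01,0,0,0,-1,0.002,-0.0025,0.02,0,0,0,-1,0.002,-0.0025,0.03,0,0,0,-1,0.002,-0.0025,0.04,0,0,0,-1,0.002,-0.0025,0.047,0,0,0,-1,0.002,-0.0025,0.047,0,0,0,-1,0.002,-0.0025,0.047,0,0,0,-1,0.002,-0.0025,0.047,0,0,0,-1,0.002,-0.0025,0.047,0,0,0,-1,0.002,-0.0025,0.047,0,0,0,-1],
)

```text
clock: 7.95
eef_pos: [552.0, 130.1, 43.4]
tcp_rot: [3.141, -0.0, 1.4]
contact_force: [0.3, 0.1, -2.3]
opening: 0.132
grasp_force: 58.7
```

```bash
python3 - <<'E'
from rig import r,cams
from geo import *
print(row([551.7,129.1,27],80.2).tolist())
s=cams.grab_frame("scene")["color"]
cv2.imwrite("pics/near.png",cv2.resize(s[145:210,305:400],None,fx=8,fy=8,interpolation=cv2.INTER_CUBIC))
E
```

```text
[-0.001, -0.0001, 0.0164, 0.0009, -0.0004, 0.0001]
```

View pics/near.png

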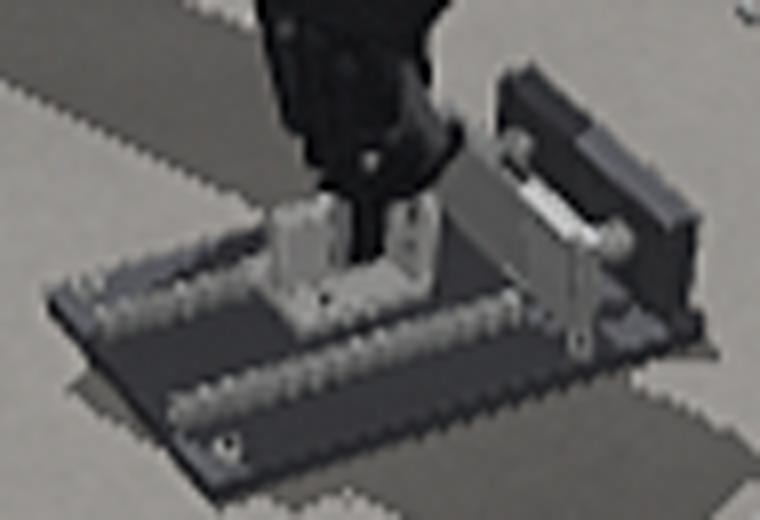

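The bracket hangs just above the channel, its near bottom corner at crop (300,333), between the rails; the near rail runs from (175,410) to (518,300). A quick lateral check before I set it down.

```bash
python3 - <<'E'
from rig import cams
from geo import *
s=cams.grab_frame("scene")
uv=lambda x,y:[305+x/8-.5,145+y/8-.5]
o=np.array([554.8,146.8]);a=np.radians(80.2);R=np.array([[np.cos(a),np.sin(a)],[-np.sin(a),np.cos(a)]])
F=lambda p,z:np.round((R@(cast(s,[uv(*p)],z)[0]-o)),1)
print("brk back-near bottom",F((300,335),28.3),"want -52,-25")
print("plate back-near corner",F((222,488),12),"want -120,-75")
print("plate front-near",F((705,325),12),"want 120,-75", "plate back-far",F((50,298),12),"want -120,75")
print("rail near ends",F((175,402),22),F((515,293),22),"want -115/50,-34")
E
```

```text
brk back-near bottom [-52.5 -20.6] want -52,-25
plate back-near corner [-119.2  -76.2] want -120,-75
plate front-near [114.7 -73.5] want 120,-75 plate back-far [-123.2   69.4] want -120,75
rail near ends [-115.8  -29.8] [ 47.5 -28.9] want -115/50,-34
```

```bash
python3 - <<'E'
from rig import cams
from geo import *
np.set_printoptions(linewidth=200)
s=cams.grab_frame("scene");g=cv2.cvtColor(s["color"],cv2.COLOR_BGR2GRAY).astype(np.float32)
K=np.array([[s["fx"],0,s["cx"]],[0,s["fy"],s["cy"]],[0,0,1]])
Rc=Ro.from_euler("xyz",s["attitude"]).inv();rv=Rc.as_rotvec();tv=-Rc.apply(s["xyz"])
a=np.radians(80.2)
def prof(xs,ys,z):
    X,Y=np.meshgrid(xs,ys);x=554.8+X*np.cos(a)-Y*np.sin(a);y=146.8+X*np.sin(a)+Y*np.cos(a)
    P=np.stack([x,y,np.full_like(x,z)],-1).reshape(-1,1,3)
    p=cv2.projectPoints(P,rv,tv,K,np.array([s["k1"],0,0,0]))[0].astype(np.float32).reshape(*X.shape,2)
    return cv2.remap(g,p,None,cv2.INTER_LINEAR).mean(1).round().astype(int)
ys=np.arange(-90,-5,2.)
print("y",ys.astype(int))
print("z12 back",prof(np.arange(-105.,-60,2),ys,12))
print("z22 back",prof(np.arange(-105.,-60,2),ys,22))
print("z22 mid",prof(np.arange(-45.,0,2),ys,22))
print("z36 brk",prof(np.arange(-45.,15,2),ys,36.3))
print("z28 brk",prof(np.arange(-45.,15,2),ys,28.3))
yf=np.arange(20,60,2.)
print("far",yf.astype(int),prof(np.arange(-105.,-60,2),yf,22))
E
```

```text
y [-90 -88 -86 -84 -82 -80 -78 -76 -74 -72 -70 -68 -66 -64 -62 -60 -58 -56 -54 -52 -50 -48 -46 -44 -42 -40 -38 -36 -34 -32 -30 -28 -26 -24 -22 -20 -18 -16 -14 -12 -10  -8  -6]
z12 back [ 93  89  80  67  53  43  40  43  47  51  55  56  56  56  58  61  63  62  59  58  60  60  56  53  52  55  62  71  80  87  93  97 102 109 115 114 108  96  77  58  50  51  53]
z22 back [ 42  40  44  48  52  54  55  55  54  54  55  55  56  56  56  57  56  54  52  53  59  67  75  84  91  96 101 107 114 116 111 101  84  64  51  50  52  53  53  53  53  53  54]
z22 mid [ 43  41  44  48  52  55  56  55  55  55  55  55  55  55  55  55  55  54  53  54  58  65  74  82  90  97 103 109 116 118 112 101  83  61  47  47  59  74  89 104 118 126 131]
z36 brk [ 55  55  55  55  55  55  55  55  55  54  53  54  58  66  75  84  92  98 103 110 116 117 110  98  80  60  48  49  58  70  83  98 110 119 126 132 133 130 127 128 129 129 128]
z28 brk [ 50  54  56  56  55  55  55  55  55  55  55  55  55  55  54  53  56  62  71  80  88  95 100 106 113 117 114 105  91  71  53  47  53  65  79  94 110 122 129 134 137 135 131]
far [20 22 24 26 28 30 32 34 36 38 40 42 44 46 48 50 52 54 56 58] [ 69  77  85  91  96 101 107 114 115 111 103  91  78  70  72  78  83  87  90  94]
```

Relative to the rails, the bracket is within about 1 mm of centre, so I lower it gently.

Request:
send_rows(
  targets=[-0.001,0.0005,0.004,0,0,0,-1,-0.001,0.0005,0.008,0,0,0,-1,-0.001,0.0005,0.011,0,0,0,-1,-0.001,0.0005,0.013,0,0,0,-1,-0.001,0.0005,0.014,0,0,0,-1,-0.001,0.0005,0.014,0,0,0,-1,-0.001,0.0005,0.014,0,0,0,-1],
)

```text
clock: 8.68
eef_pos: [551.9, 128.9, 28.8]
tcp_rot: [-3.141, 0.0, 1.4]
contact_force: [-0.3, -0.8, -2.4]
opening: 0.127
grasp_force: 58.7
```

Request:
send_rows(
  targets=[0,0,0.0005,0,0,0,-1,0,0,0.001,0,0,0,-1,0,0,0.001,0,0,0,-1,0,0,0.001,0,0,0,-1],
)

```text
clock: 9.02
eef_pos: [551.9, 128.9, 27.9]
tcp_rot: [3.142, -0.0, 1.4]
contact_force: [0.5, -0.2, -0.7]
opening: 0.131
grasp_force: 58.7
```

Request:
send_rows(
  targets=[0,0,0.0005,0,0,0,-1,0,0,0.001,0,0,0,-1,0,0,0.001,0,0,0,-1,0,0,0.001,0,0,0,-1],
)

```text
clock: 9.35
eef_pos: [552.0, 128.9, 27.1]
tcp_rot: [3.141, -0.0, 1.4]
contact_force: [-1.1, 0.3, 0.7]
opening: 0.129
grasp_force: 59.0
```

Request:
send_rows(
  targets=[0,0,0.0005,0,0,0,-1,0,0,0.001,0,0,0,-1,0,0,0.001,0,0,0,-1,0,0,0.001,0,0,0,-1],
)

```text
clock: 9.68
eef_pos: [552.0, 128.9, 27.0]
tcp_rot: [3.141, -0.0, 1.4]
contact_force: [-4.9, -1.5, 15.2]
opening: 0.13
grasp_force: 61.1
```

```bash
python3 - <<'E'
from rig import r
s=r.sense();print(s["eef_pos"],s["contact_force"],s["wrist_torque"],s["tcp_rot"])
E
```

```text
[552.00778988 128.92667587  27.02060509] [-4.88495905 -1.50095889 15.20188986] [-0.19079465  0.77680466 -0.01206093] [ 3.14137538e+00 -8.61212910e-05  1.39977309e+00]
```

Seated on the floor. I ease the down-force.

Request:
send_rows(
  targets=[0,0,-0.0004,0,0,0,-1,0,0,-0.0008,0,0,0,-1,0,0,-0.0008,0,0,0,-1,0,0,-0.0008,0,0,0,-1],
)

```text
clock: 10.02
eef_pos: [552.0, 128.9, 27.1]
tcp_rot: [3.141, -0.0, 1.4]
contact_force: [-2.8, -1.7, 7.0]
opening: 0.131
grasp_force: 60.0
```

```bash
python3 - <<'E'
from rig import r
s=r.sense();print(s["eef_pos"],s["contact_force"],s["wrist_torque"],s["tcp_rot"])
E
```

```text
[552.03343497 128.92170449  27.05873397] [-2.81667159 -1.68675451  6.99548857] [-0.03730876  0.35329467 -0.00266629] [ 3.14136071e+00 -6.69436639e-05  1.39979622e+00]
```

Request:
send_rows(
  targets=[0,0,-0.0003,0,0,0,-1,0,0,-0.0004,0,0,0,-1,0.003,0,-0.0004,0,0,0,-1,0.007,0,-0.0004,0,0,0,-1,0.011,0,-0.0004,0,0,0,-1,0.015,0,-0.0004,0,0,0,-1,0.019,0,-0.0004,0,0,0,-1,0.022,0,-0.0004,0,0,0,-1,0.025,0,-0.0004,0,0,0,-1,0.025,0,-0.0004,0,0,0,-1,0.025,0,-0.0004,0,0,0,-1],
)

```text
clock: 10.93
eef_pos: [556.3, 154.1, 27.1]
tcp_rot: [3.141, -0.001, 1.4]
contact_force: [-0.0, 1.0, -0.2]
opening: 0.128
grasp_force: 59.0
```

```bash
cat >st.py <<'E'
from rig import r
import numpy as np
s=r.sense();a=np.radians(80.2);u=np.array([np.cos(a),np.sin(a),0]);v=np.array([-np.sin(a),np.cos(a),0])
d=s["eef_pos"]-[554.8,146.8,0]
print("fix x,y",(d@u).round(2),(d@v).round(2),"z",s["eef_pos"][2].round(2),"F along/lat/z",(s["contact_force"]@u).round(1),(s["contact_force"]@v).round(1),s["contact_force"][2].round(1),"tq",s["wrist_torque"].round(2),s["tcp_rot"].round(4))
E
python3 st.py
```

```text
fix x,y 7.49 -0.21 z 27.06 F along/lat/z 1.0 0.2 -0.2 tq [ 0.16 -0.06 -0.01] [ 3.1414e+00 -6.0000e-04  1.4000e+00]
```

Request:
send_rows(
  targets=[0.003,0,0.0001,0,0,0,-1,0.006,0,0.0001,0,0,0,-1,0.009,0,0.0001,0,0,0,-1,0.012,0,0.0001,0,0,0,-1,0.015,0,0.0001,0,0,0,-1,0.018,0,0.0001,0,0,0,-1,0.018,0,0.0001,0,0,0,-1,0.018,0,0.0001,0,0,0,-1],
)

```text
clock: 11.6
eef_pos: [559.4, 172.0, 27.1]
tcp_rot: [3.141, -0.001, 1.4]
contact_force: [0.3, 1.8, 2.7]
opening: 0.131
grasp_force: 59.3
```

```bash
python3 st.py
```

```text
fix x,y 25.64 -0.28 z 27.07 F along/lat/z 1.8 0.0 2.7 tq [ 0.32  0.1  -0.06] [ 3.1412e+00 -9.0000e-04  1.3998e+00]
```

Request:
send_rows(
  targets=[0.0005,0,0,0,0,0,-1,0.001,0,0,0,0,0,-1,0.0015,0,0,0,0,0,-1,0.002,0,0,0,0,0,-1,0.002,0,0,0,0,0,-1,0.002,0,0,0,0,0,-1],
)

```text
clock: 12.1
eef_pos: [559.5, 173.0, 27.0]
tcp_rot: [-3.142, 0.0, 1.4]
contact_force: [-0.4, -2.9, 5.3]
opening: 0.13
grasp_force: 59.7
```

```bash
python3 st.py
```

```text
fix x,y 26.64 -0.21 z 27.04 F along/lat/z -2.9 -0.1 5.3 tq [-0.57  0.04 -0.01] [-3.1415e+00  2.0000e-04  1.3997e+00]
```

Request:
send_rows(
  targets=[0.0005,0,0,0,0,0,-1,0.001,0,0,0,0,0,-1,0.0015,0,0,0,0,0,-1,0.002,0,0,0,0,0,-1,0.002,0,0,0,0,0,-1,0.002,0,0,0,0,0,-1],
)

```text
clock: 12.6
eef_pos: [559.9, 175.0, 27.1]
tcp_rot: [-3.142, 0.0, 1.4]
contact_force: [-0.4, -3.3, 4.9]
opening: 0.129
grasp_force: 59.7
```

```bash
python3 st.py
```

```text
fix x,y 28.68 -0.2 z 27.05 F along/lat/z -3.3 -0.2 4.9 tq [-0.52  0.16  0.01] [-3.1415e+00  2.0000e-04  1.3997e+00]
```

Request:
send_rows(
  targets=[0.0005,0,-0.0002,0,0,0,-1,0.001,0,-0.0002,0,0,0,-1,0.0015,0,-0.0002,0,0,0,-1,0.002,0,-0.0002,0,0,0,-1,0.002,0,-0.0002,0,0,0,-1,0.002,0,-0.0002,0,0,0,-1],
)

```text
clock: 13.1
eef_pos: [560.0, 176.8, 27.1]
tcp_rot: [-3.141, 0.001, 1.4]
contact_force: [-0.5, -5.1, 4.1]
opening: 0.132
grasp_force: 59.4
```

```bash
python3 st.py
```

```text
fix x,y 30.47 -0.04 z 27.06 F along/lat/z -5.2 -0.4 4.1 tq [-0.73  0.01 -0.04] [-3.1412e+00  7.0000e-04  1.3998e+00]
```

Request:
send_rows(
  targets=[0.0005,0,0,0,0,0,-1,0.001,0,0,0,0,0,-1,0.0015,0,0,0,0,0,-1,0.002,0,0,0,0,0,-1,0.002,0,0,0,0,0,-1,0.002,0,0,0,0,0,-1],
)

```text
clock: 13.6
eef_pos: [560.3, 178.5, 27.1]
tcp_rot: [-3.141, 0.001, 1.4]
contact_force: [-0.7, -7.2, 3.6]
opening: 0.132
grasp_force: 59.5
```

```bash
python3 st.py
```

```text
fix x,y 32.16 -0.03 z 27.06 F along/lat/z -7.2 -0.6 3.6 tq [-1.03 -0.04 -0.06] [-3.1411e+00  1.1000e-03  1.4000e+00]
```

Request:
send_rows(
  targets=[0.0005,0,0,0,0,0,-1,0.001,0,0,0,0,0,-1,0.0015,0,0,0,0,0,-1,0.002,0,0,0,0,0,-1,0.002,0,0,0,0,0,-1,0.002,0,0,0,0,0,-1],
)

```text
clock: 14.1
eef_pos: [560.6, 180.1, 27.1]
tcp_rot: [-3.141, 0.001, 1.4]
contact_force: [-0.2, -9.0, 3.8]
opening: 0.13
grasp_force: 59.6
```

```bash
python3 st.py
```

```text
fix x,y 33.84 -0.05 z 27.07 F along/lat/z -8.9 -1.4 3.8 tq [-1.31  0.   -0.05] [-3.141e+00  1.500e-03  1.400e+00]
```

Request:
send_rows(
  targets=[0.0005,0,0,0,0,0,-1,0.001,0,0,0,0,0,-1,0.0015,0,0,0,0,0,-1,0.002,0,0,0,0,0,-1,0.0025,0,0,0,0,0,-1,0.003,0,0,0,0,0,-1,0.003,0,0,0,0,0,-1,0.003,0,0,0,0,0,-1],
)

```text
clock: 14.77
eef_pos: [561.0, 182.6, 27.1]
tcp_rot: [-3.141, 0.002, 1.4]
contact_force: [-0.9, -11.9, 5.0]
opening: 0.126
grasp_force: 59.7
```

```bash
python3 st.py; python3 - <<'E'
from rig import cams
from geo import *
s=cams.grab_frame("scene");im=s["color"];i0=cv2.imread("pics/scene0.png")
R=lambda im:cv2.resize(im[148:193,345:398],None,fx=7,fy=7,interpolation=cv2.INTER_CUBIC)
cv2.imwrite("pics/press.png",np.hstack([R(i0),R(im)]))
E
```

```text
fix x,y 36.38 -0.05 z 27.07 F along/lat/z -11.8 -1.1 5.0 tq [-1.73 -0.02 -0.07] [-3.1409e+00  2.1000e-03  1.4001e+00]
```

View pics/press.png

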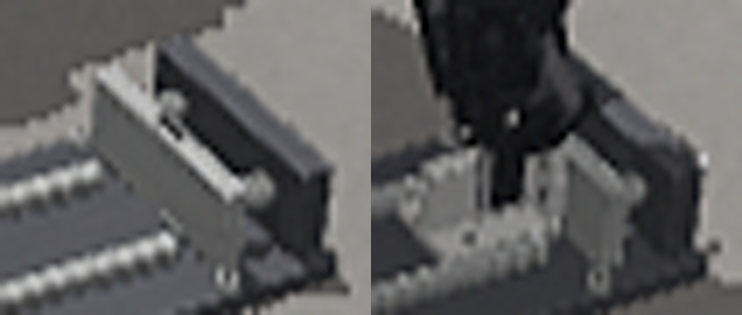

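The fence's near top corner moved from crop x 237 to about 253 (2.3 px), so the fence is partly pressed with the bracket square on it. I measure its travel with profiles along the fixture axis.

```bash
cat >fence.py <<'E'
from rig import cams
from geo import *
s=cams.grab_frame("scene")
K=np.array([[s["fx"],0,s["cx"]],[0,s["fy"],s["cy"]],[0,0,1]])
Rc=Ro.from_euler("xyz",s["attitude"]).inv();rv=Rc.as_rotvec();tv=-Rc.apply(s["xyz"]);a=np.radians(80.2)
def prof(im,xs,ys,zs):
    g=cv2.cvtColor(im,cv2.COLOR_BGR2GRAY).astype(np.float32)
    X,Y,Z=np.meshgrid(xs,ys,zs,indexing="ij");x=554.8+X*np.cos(a)-Y*np.sin(a);y=146.8+X*np.sin(a)+Y*np.cos(a)
    p=cv2.projectPoints(np.stack([x,y,Z],-1).reshape(-1,1,3),rv,tv,K,np.array([s["k1"],0,0,0]))[0].astype(np.float32).reshape(len(xs),-1,2)
    return cv2.remap(g,p,None,cv2.INTER_LINEAR).mean(1).round().astype(int)
xs=np.arange(44,100,2.);i0=cv2.imread("pics/scene0.png");print(xs.astype(int).tolist())
for n,ys,zs in(("top",np.arange(-56.,-36,2),[59.5]),("end",[-60.],np.arange(30.,56,2))):
    for im in(i0,s["color"]): print(n,prof(im,xs,ys,zs).tolist())
E
python3 fence.py
```

```text
[44, 46, 48, 50, 52, 54, 56, 58, 60, 62, 64, 66, 68, 70, 72, 74, 76, 78, 80, 82, 84, 86, 88, 90, 92, 94, 96, 98]
top [90, 90, 88, 85, 78, 84, 118, 157, 180, 182, 180, 176, 161, 124, 89, 80, 78, 76, 80, 78, 63, 46, 38, 37, 36, 37, 45, 61]
top [101, 100, 97, 92, 85, 81, 80, 79, 80, 89, 101, 111, 115, 120, 122, 112, 89, 68, 65, 63, 54, 41, 35, 35, 36, 37, 40, 44]
end [84, 87, 88, 88, 88, 89, 90, 90, 89, 89, 91, 89, 81, 76, 75, 73, 68, 62, 55, 47, 40, 38, 39, 41, 42, 42, 41, 42]
end [71, 74, 76, 79, 80, 81, 81, 81, 84, 88, 90, 90, 91, 91, 84, 73, 62, 55, 51, 44, 39, 38, 37, 37, 37, 37, 38, 40]
```

Both force and image put the fence at about 5.5 to 6 mm. About 2.2 mm more is needed, then a steady hold.

Request:
send_rows(
  targets=[0.0005,0,0,0,0,0,-1,0.001,0,0,0,0,0,-1,0.0015,0,0,0,0,0,-1,0.002,0,0,0,0,0,-1,0.0026,0,0,0,0,0,-1,0.0026,0,0,0,0,0,-1,0.0026,0,0,0,0,0,-1,0.0026,0,0,0,0,0,-1],
)

```text
clock: 15.53
eef_pos: [561.4, 184.8, 27.1]
tcp_rot: [-3.141, 0.003, 1.4]
contact_force: [0.1, -13.8, 5.8]
opening: 0.129
grasp_force: 59.8
```

```bash
python3 st.py; python3 fence.py
```

```text
fix x,y 38.57 -0.03 z 27.07 F along/lat/z -13.6 -2.4 5.8 tq [-2.02 -0.08 -0.02] [-3.1407e+00  2.7000e-03  1.4002e+00]
[44, 46, 48, 50, 52, 54, 56, 58, 60, 62, 64, 66, 68, 70, 72, 74, 76, 78, 80, 82, 84, 86, 88, 90, 92, 94, 96, 98]
top [90, 90, 88, 85, 78, 84, 118, 157, 180, 182, 180, 176, 161, 124, 89, 80, 78, 76, 80, 78, 63, 46, 38, 37, 36, 37, 45, 61]
top [102, 99, 97, 92, 87, 84, 82, 80, 79, 79, 85, 99, 115, 121, 119, 113, 105, 92, 75, 63, 54, 42, 36, 36, 36, 37, 40, 44]
end [84, 87, 88, 88, 88, 89, 90, 90, 89, 89, 91, 89, 81, 76, 75, 73, 68, 62, 55, 47, 40, 38, 39, 41, 42, 42, 41, 42]
end [68, 72, 74, 77, 79, 81, 82, 82, 80, 80, 87, 92, 91, 91, 94, 90, 68, 49, 47, 44, 39, 37, 37, 37, 37, 37, 38, 40]
```

The fence is at about 8 mm by force and image. I now hold steady for over 4 s.

Request:
send_rows(
  targets=[0,0,0,0,0,0,-1,0,0,0,0,0,0,-1,0,0,0,0,0,0,-1,0,0,0,0,0,0,-1,0,0,0,0,0,0,-1,0,0,0,0,0,0,-1,0,0,0,0,0,0,-1,0,0,0,0,0,0,-1,0,0,0,0,0,0,-1,0,0,0,0,0,0,-1,0,0,0,0,0,0,-1,0,0,0,0,0,0,-1],
)

```text
clock: 16.58
eef_pos: [561.4, 184.8, 27.1]
tcp_rot: [-3.141, 0.003, 1.4]
contact_force: [-0.5, -13.9, 5.7]
opening: 0.13
grasp_force: 59.8
```

Request:
send_rows(
  targets=[0,0,0,0,0,0,-1,0,0,0,0,0,0,-1,0,0,0,0,0,0,-1,0,0,0,0,0,0,-1,0,0,0,0,0,0,-1,0,0,0,0,0,0,-1,0,0,0,0,0,0,-1,0,0,0,0,0,0,-1,0,0,0,0,0,0,-1,0,0,0,0,0,0,-1,0,0,0,0,0,0,-1,0,0,0,0,0,0,-1],
)

```text
clock: 17.58
eef_pos: [561.4, 184.8, 27.1]
tcp_rot: [-3.141, 0.003, 1.4]
contact_force: [-0.4, -13.5, 5.4]
opening: 0.128
grasp_force: 59.8
```

Request:
send_rows(
  targets=[0,0,0,0,0,0,-1,0,0,0,0,0,0,-1,0,0,0,0,0,0,-1,0,0,0,0,0,0,-1,0,0,0,0,0,0,-1,0,0,0,0,0,0,-1,0,0,0,0,0,0,-1,0,0,0,0,0,0,-1,0,0,0,0,0,0,-1,0,0,0,0,0,0,-1,0,0,0,0,0,0,-1,0,0,0,0,0,0,-1],
)

```text
clock: 18.58
eef_pos: [561.4, 184.8, 27.1]
tcp_rot: [-3.141, 0.003, 1.4]
contact_force: [-0.1, -13.8, 5.8]
opening: 0.129
grasp_force: 59.8
```

Request:
send_rows(
  targets=[0,0,0,0,0,0,-1,0,0,0,0,0,0,-1,0,0,0,0,0,0,-1,0,0,0,0,0,0,-1,0,0,0,0,0,0,-1,0,0,0,0,0,0,-1,0,0,0,0,0,0,-1,0,0,0,0,0,0,-1,0,0,0,0,0,0,-1,0,0,0,0,0,0,-1,0,0,0,0,0,0,-1,0,0,0,0,0,0,-1],
)

```text
clock: 19.58
eef_pos: [561.4, 184.8, 27.1]
tcp_rot: [-3.141, 0.003, 1.4]
contact_force: [-0.3, -14.0, 6.3]
opening: 0.132
grasp_force: 59.8
```

```bash
python3 st.py; python3 fence.py | grep -E "^(\[|top)"
```

```text
fix x,y 38.56 0.01 z 27.07 F along/lat/z -13.9 -2.1 6.3 tq [-2.02 -0.09 -0.07] [-3.1407e+00  2.7000e-03  1.4003e+00]
[44, 46, 48, 50, 52, 54, 56, 58, 60, 62, 64, 66, 68, 70, 72, 74, 76, 78, 80, 82, 84, 86, 88, 90, 92, 94, 96, 98]
top [90, 90, 88, 85, 78, 84, 118, 157, 180, 182, 180, 176, 161, 124, 89, 80, 78, 76, 80, 78, 63, 46, 38, 37, 36, 37, 45, 61]
top [102, 99, 97, 92, 87, 84, 82, 81, 79, 78, 84, 99, 115, 122, 118, 113, 105, 92, 75, 63, 53, 41, 35, 35, 37, 38, 40, 45]
```

The push held steady for 4 s, so I hand in.

```bash
python3 -c "
from rig import r
print(r.sign_off())"
```

```text
the job is handed in; nothing more can be done
None
```

The bracket is set flat in the channel and pressed square against the fence, which has gone back about 8 mm of its 16 mm by both force and camera estimate; the push was steady for 4 s, the arm is still gripping and pressing, and the job is handed in at about 20 s.

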